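# Close the pigment mill and hold it on pulse

## Robot

A 6-joint arm with a two-finger parallel gripper is mounted at the origin on the work surface. World frame = base frame: x ahead of the robot, y to its left, z up, the work surface at z = 0. Lengths are in m, angles in rad, forces in N, time in s.
With the tool pointing down it reaches from about 0.375 to 0.9 m from the base axis. Payload 3.1 kg.
Tool frame: the origin (TCP) lies at the very end of the fingers, on their centre line; the grasp point (between the pads) lies 19 mm behind it (hold_point_z is the distance from the TCP to the grasp point, in m); x points along the fingers, y is the direction in which the jaws open and shut, and the axes are right-handed (so a half turn about x gives the same grasp; the last joint's range is limited). The gripper opens to 87 mm and grips with 3 to 60 N. Pads are 19 mm wide; open, the fingers measure 117 mm over their backs; the gripper's body (75 mm by 190 mm) begins 51 mm behind the grasp point.
Start: joints at [-1.391, 0.527, 1.433, -0, 1.181, -0.178], TCP at [0.219, -0.585, 0.223] pointing down, gripper open.
Joint ranges: [-3.08, 3.08], [-0.75, 2.2], [0.22, 2.44], [-1.43, 4.57], [0, 2.65], [-2.85, 2.85]. Speed limits (rad/s): [2.79, 2.79, 3.14, 3.14, 3.14, 3.14].

## Interface

Orientations are given as a unit quaternion [x, y, z, w].
In Python, from rig import * gives the robot as it stands.
- The arm moves only by the tool send_rows, never from a script. Its argument "steps" is a list that holds one entry, the list of rows, each a list of 6 numbers: the shift along the tool's x, y, z in cm, then the turn, a rotation vector about the tool's x, y, z in units of 6 degrees (1.0 is 6 degrees). In form: [[[x, y, z, wx, wy, wz], ...]]. A call has 1 to 8 rows; each row shifts and turns the pose as measured when the row begins, along the tool's axes as they then stand; what a row does not reach is not made up. A row lasts 1/12 s, in which the tool goes at most 41.7 mm and 7.16 degrees, less where a joint would pass 70% of its speed; a pose out of reach is approached as far as the arm can. A call is refused whole if a number of a shift passes 4.17 or a number of a turn 1, either way. A call with a gripper value outside its range is refused whole. "gripper" is the closure, from 0 (fully open) to 1 (shut), set as the call begins (left out, the last holds). The fingers move at their own pace and stop on an object; "force" is the grip in N (left out, the last holds). Time passes only in rows, so rows that do not move let the fingers close. It gives the time, the measured TCP pose, the force and the opening at its end, in the units of the state.
- get_obs(): the state, without advancing time (a new reading comes with each control period).
- camera(name): name is "scene" or "top" or "wrist"; returns (picture, depth): 420x560x3 uint8, red, green, blue; 420x560 float32, m along the optical axis (not along the pixel's ray), 0 where there is no reading.
- camera_params(name): a dict with "intrinsics" (3x3 intrinsics, pixels), "D" ([k1, k2, p1, p2, k3] as OpenCV has them; the pictures are not rectified), "position" and "attitude" of the camera in the world; the wrist camera has in their place "T_tool_cam" (4x4, takes a point from camera to tool coordinates, whose origin is the TCP and whose axes are the tool frame's). Camera axes: x right, y down, z forward; pixel columns grow to the right and rows downward; lengths in m; the calibration is good to about 2 mm. A picture is of the moment at which its call begins: read the wrist's pose just before it. camera_params takes no time and is no camera call.
- hand_in(): hands the job in, once; it reports no verdict.
The state is a dict: "time": time; "q": joint angles; "joint_velocities": joint speeds; "joint_torque": joint torques, N m; "position": TCP position; "tool_rot": TCP orientation; "ft_force": force on the tool from outside, world axes, zero at the start; "moment": the same for the moment, N m; "grip_width": finger opening in m.
Only numpy, scipy, OpenCV 4.12 (cv2) and the standard library are available. Lean on these libraries where they do the work, as an engineer would, in place of code of your own. Each camera call takes 0.05 s, during which the arm holds its last target.

## Task

The pigment mill on the bench is charged: fit its lid and pulse it. Take the black lid by its orange wing handle, lower its two tabs into the two notches of the mill's collar until it sits fully home, then turn it clockwise (seen from above) against the return spring to halfway, so that the handle points at the yellow marks and well short of the lock click at the red ones. Finish while still gripping the lid steadily there, because it springs back when let go, and leave the other things on the bench where they stand.

Things in the scene. Friction and masses are not known exactly. Their poses are not given: they have to be found in the camera images.
- mill: Pigment mill, fixed, upright: round green housing 128 mm wide, black battery on its +x side (out to 93 mm), black panel with red rocker on its -x side, aluminium bayonet collar on top. Origin at the centre of its underside, z up. The two notches lie on its +x and -x sides. Lid fully home: lid origin on the mill's axis, 118 mm above this origin, with 2 mm play sideways and 2.5 mm up and down under the flange.
- mill_mouth (a point): Centre of the collar's mouth at the height of its top face, 151 mm above the bench. Collar 112 mm wide, mouth 84 mm wide, flange 5.5 mm thick. The lid fits either way round, its x axis along or against the mill's. The tabs pass the flange and drop into pockets (20 mm wide) of the grey switch ring below. If they miss the notches the lid rests on the collar, its origin 131 mm high.
- mill_notch (a point): Middle of the +x notch at the collar's top face, 48.5 mm from the mill's axis. Notches are 22 mm wide, open up to the collar's outer wall (52 mm from the axis), with a white dot on either side.
- mill_yellow (a point): Yellow mark on the collar's top face, 48.5 mm from the axis, 0.6 rad (34 degrees) clockwise seen from above from the +x notch; its twin is opposite. The handle's line points at both when the lid is halfway. The red marks (lock click) are at 1.2 rad.
- lid: The lid, loose, 0.12 to 0.21 kg, standing on the bench, handle up. Origin at the centre of its underside, z up. Grey plug 64 mm wide, height 0 to 20 mm, tapering to 50 mm over its lowest 8 mm (it enters the mill's steel bowl, 68 mm wide, rim 136 mm above the bench); black plate 78 mm wide, 20 to 28 mm; on its rim two orange tabs along +x and -x, each 14 mm wide, out to 47.5 mm from the axis, height 20 to 25 mm.
- lid_handle (a point): Middle of the lid's orange wing handle, 50 mm above the lid's origin: an upright slab along the lid's x, 60 mm long, 14 mm thick (y), from 28 to 64 mm above the lid's underside, a white line along its top; a low black boss up to 34 mm surrounds its foot. Grip it across its 14 mm from above.
- switch_ring (a joint): Turn of the mill's switch ring (rad): 0 at rest, pockets under the notches; grows as the lid turns it clockwise seen from above. The lid turns about 0.04 rad before the ring follows. Halfway (yellow marks) is about 0.56. A return spring: 0.04 N m at 0, 0.085 N m at 0.56. Two spring plungers resist firmly (over 0.3 N m) from 0.72 on and snap in behind the tabs before 1.2: the lock click.
- paint_tin: Not to be moved: paint tin, steel with a white and red band, 101 mm wide, 120 mm high, standing; origin at the centre of its underside
- pigment_jar: Not to be moved: closed brown jar with black cap, 68 mm wide, 78 mm high, standing; origin at the centre of its underside
- thinner_bottle: Not to be moved: white plastic bottle with blue cap, 64 mm wide, 170 mm high, standing; origin at the centre of its underside
- tape_roll: Not to be moved: roll of masking tape lying flat, 104 mm wide, 24 mm high; origin at the centre of its underside
- brush: Not to be moved: paint brush, about 200 mm long, lying flat; origin under its middle, x towards the bristles
- filling_knife: Not to be moved: filling knife, 200 mm long, lying flat; origin under its middle, x towards the blade
- mixing_cup: Not to be moved: empty steel mixing cup, 80 mm wide, 85 mm high, standing; origin at the centre of its underside

How it is judged:
By the outcome, as a careful person would: the job done as asked, in the order asked, and still so for the second after the job is handed in, while the arm keeps its last pose, push and grip.
It also fails if it takes over 58 s, if anything falls off the work surface, if the arm or the gripper's body presses on something with over 40 N, if the wrist force passes 120 N, or if a joint passes its speed limit or range.

## Working session

There is one attempt and no reset: what is moved stays moved. The work goes in short steps, Python scripts to look and compute and a tool call to move; the robot and the scene stay as the last step left them, time stands still between calls to the robot, and variables do not carry over. Pictures are saved under pics/ and viewed, and the job is handed in when it is done.

Besides the shell and the picture viewer there is one more tool, called after "Call:" by a JSON object that holds its "op" and its "data", one argument or row to a line. send_rows: Moves the arm, as the interface text tells. Its arguments: {"type":"object","properties":{"steps":{"type":"array"},"gripper":{"type":"number"},"force":{"type":"number"}},"required":["steps"]}

```bash
ls; mkdir -p pics; python3 - <<'E'
from rig import *
import cv2
o=get_obs();print({k:(v if not hasattr(v,'round') else v) for k,v in o.items()})
for n in("scene","top","wrist"):
    p,d=camera(n);cv2.imwrite(f"pics/a_{n}.png",p[:,:,::-1]);print(n,camera_params(n))
    import numpy as np;np.savez(f"a_{n}.npz",p=p,d=d)
E
```

```text
pics
{'time': 0.0, 'q': array([-1.39146857e+00,  5.28453033e-01,  1.43391028e+00,  2.44488623e-05,
        1.18139522e+00, -1.78488415e-01]), 'joint_velocities': array([ 4.03165946e-05,  3.22879549e-04, -2.10805794e-03, -1.26558339e-03,
        1.20695172e-03,  1.69469889e-03]), 'joint_torque': array([ 8.50667675e-04, -4.40043139e+01, -1.76589167e+01,  6.33046031e-02,
        5.81518596e-02, -1.79606341e-04]), 'position': array([ 0.21880103, -0.58466374,  0.22157717]), 'tool_rot': array([ 0.69582821,  0.12659577, -0.69581287,  0.12506426]), 'ft_force': array([ 0.11374843, -0.181081  , -0.27156516]), 'moment': array([-0.01689545, -0.00234416, -0.01612346]), 'grip_width': 0.08667042405961115}
scene {'intrinsics': array([[406.56146163,   0.        , 281.76492247],
       [  0.        , 406.56146163, 211.47075175],
       [  0.        ,   0.        ,   1.        ]]), 'D': array([0.02798847, 0.        , 0.        , 0.        , 0.        ]), 'position': array([1.26735471, 0.17450953, 0.97357542]), 'attitude': array([ 0.58635245,  0.74392374, -0.2566959 , -0.1920299 ])}
top {'intrinsics': a
[... 268 characters left out ...]
68378 , 1.1063727 ]), 'attitude': array([-0.69944648,  0.71254972, -0.03186039,  0.04508243])}
wrist {'intrinsics': array([[360.04885761,   0.        , 279.91021484],
       [  0.        , 360.04885761, 213.56080578],
       [  0.        ,   0.        ,   1.        ]]), 'D': array([0.02916903, 0.        , 0.        , 0.        , 0.        ]), 'T_tool_cam': array([[-1.00832507e-03, -2.94104095e-01,  9.55772862e-01,
        -1.61948379e-01],
       [ 9.99999259e-01, -9.48444757e-04,  7.63134068e-04,
        -7.99842868e-04],
       [ 6.82056905e-04,  9.55772924e-01,  2.94104834e-01,
        -8.15430023e-02],
       [ 0.00000000e+00,  0.00000000e+00,  0.00000000e+00,
         1.00000000e+00]])}
```

View pics/a_scene.png

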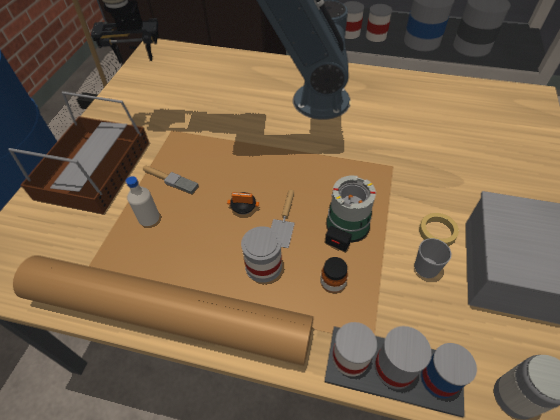

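View pics/a_top.png

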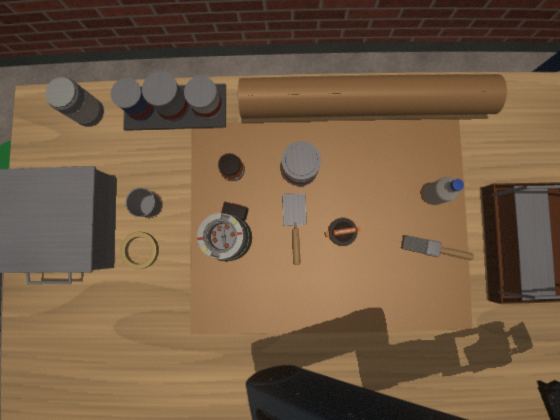

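View pics/a_wrist.png

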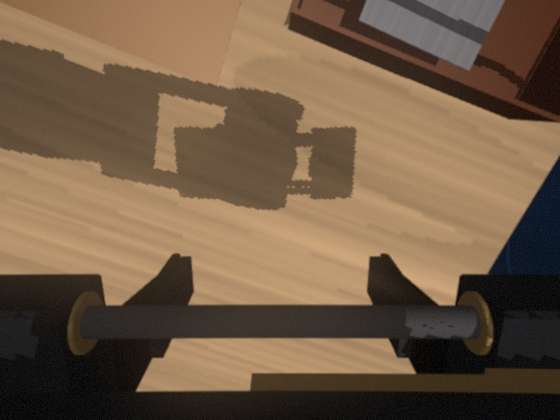

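```bash
cat > h.py <<'E'
from rig import *
import numpy as np, cv2
from scipy.spatial.transform import Rotation as R
def cam(name,o=None):
    P=camera_params(name)
    if name=="wrist":
        T=np.eye(4);T[:3,:3]=R.from_quat(o['tool_rot']).as_matrix();T[:3,3]=o['position'];T=T@P['T_tool_cam']
    else:
        T=np.eye(4);T[:3,:3]=R.from_quat(P['attitude']).as_matrix();T[:3,3]=P['position']
    return P['intrinsics'],P['D'],T
def ray(c,uv,z):
    K,D,T=c
    uv=np.asarray(uv,float).reshape(-1,1,2)
    n=cv2.undistortPoints(uv,K,D).reshape(-1,2)
    d=np.c_[n,np.ones(len(n))]@T[:3,:3].T
    s=(z-T[2,3])/d[:,2]
    return T[:3,3]+d*s[:,None]
def proj(c,X):
    K,D,T=c
    Y=(np.asarray(X,float).reshape(-1,3)-T[:3,3])@T[:3,:3]
    return cv2.projectPoints(Y,np.zeros(3),np.zeros(3),K,D)[0].reshape(-1,2)
def cloud(c,d):
    K,D,T=c
    h,w=d.shape
    vv,uu=np.mgrid[:h,:w]
    n=cv2.undistortPoints(np.stack([uu,vv],-1).reshape(-1,1,2).astype(float),K,D).reshape(h,w,2)
    Y=np.dstack([n,np.ones((h,w))])*d[...,None]
    return Y@T[:3,:3].T+T[:3,3]
E
python3 - <<'E'
from h import *
a=np.load('a_top.npz');p=a['p'];d=a['d'];c=cam('top')
cl=cloud(c,d)
hsv=cv2.cvtColor(p,cv2.COLOR_RGB2HSV)
def crop(n,x0,y0,x1,y1,s):
    cv2.imwrite(n,cv2.resize(p[y0:y1,x0:x1,::-1],None,fx=s,fy=s,interpolation=cv2.INTER_CUBIC))
crop('pics/b_mill.png',180,190,270,280,6);crop('pics/b_lid.png',310,200,380,260,8)
# lid orange
m=((hsv[...,0]<14)&(hsv[...,1]>170)&(hsv[...,2]>140))
sub=np.zeros_like(m);sub[205:260,315:375]=1
ys,xs=np.where(m&sub);print(len(xs),xs.mean(),ys.mean(),'z',np.percentile(cl[ys,xs,2],[5,50,95]))
q=np.c_[xs,ys]
X=cl[ys,xs];hi=X[:,2]>0.05
W=ray(c,q[hi],0.064);print('handle',hi.sum(),W.mean(0));u,s,v=np.linalg.svd(W[:,:2]-W[:,:2].mean(0));print('dir',v[0],np.ptp((W[:,:2]-W[:,:2].mean(0))@v[0]))
# mill top
m=(cl[...,2]>0.142)&(cl[...,2]<.16);s2=np.zeros_like(m);s2[190:290,180:270]=1
ys,xs=np.where(m&s2);W=ray(c,np.c_[xs,ys],.151)
print('mill',len(xs),W.min(0),W.max(0),np.median(cl[ys,xs,2]))
(ce,r)=cv2.minEnclosingCircle(W[:,:2].astype(np.float32));print(ce,r)
# battery
v=hsv[...,2]
m=(v<60);s2=np.zeros_like(m);s2[195:235,215:255]=1
ys,xs=np.where(m&s2);print('batt',xs.mean(),ys.mean(),cl[ys,xs].mean(0))
E
```

```text
22 345.3636363636364 230.86363636363637 z [0.02436534 0.06383994 0.0663818 ]
handle 19 [ 0.55962775 -0.1316643   0.064     ]
dir [-0.14266412  0.98977116] 0.05661022360150603
mill 703 [0.49617036 0.12320011 0.151     ] [0.60593408 0.23607456 0.151     ] 0.15125132666960228
(0.5506843328475952, 0.1795748919248581) 0.05906740203499794
batt 237.0887573964497 213.801775147929 [0.61192798 0.15052838 0.05550883]
```

View pics/b_mill.png

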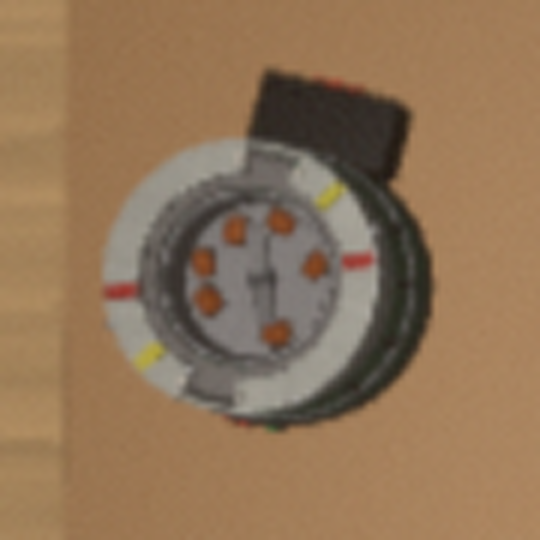

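View pics/b_lid.png

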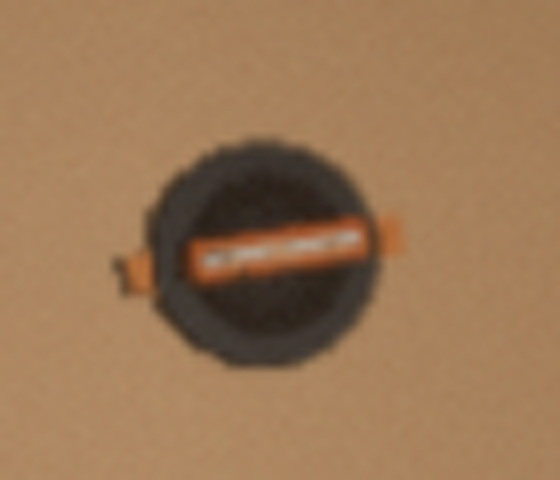

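```bash
python3 - <<'E'
from h import *
a=np.load('a_top.npz');c=cam('top')
N=ray(c,[[225.3,217],[215.5,254.2]],.151-.0055)
Y=ray(c,[[235,222.2],[204.7,249.2]],.151);r=ray(c,[[239.5,233.3],[200,238.5]],.151)
for n,w in(('notch',N),('yellow',Y),('red',r)):
    dd=w[0]-w[1];print(n,w.mean(0),np.linalg.norm(dd)/2,np.degrees(np.arctan2(dd[1],dd[0])))
o=get_obs();M=R.from_quat(o['tool_rot']).as_matrix();print(M)
print('y angle',np.degrees(np.arctan2(M[1,1],M[0,1])))
cs=cam('scene');print(proj(cs,[[0.5597,-.1317,.064],[.551,.179,.151]]))
E
```

```text
notch [0.55084227 0.17949087 0.1455    ] 0.04686626280500674 -15.01604553004478
yellow [0.55027678 0.17983571 0.151     ] 0.04916670332682931 -49.09541493955607
red [0.54972862 0.18021589 0.151     ] 0.04870251869830512 -83.49811150098759
[[-3.22610541e-04  3.50192611e-01 -9.36677656e-01]
 [ 1.65659607e-03 -9.36676232e-01 -3.50192649e-01]
 [-9.99998576e-01 -1.66467237e-03 -2.77946078e-04]]
y angle -69.50087380426095
[[242.4873546  194.09143072]
 [353.02052787 190.94960402]]
```

```bash
cat >> h.py <<'E'
def plan(target,yaw,n=None,step=3.6,turn=1.0,o=None):
    """tool-down pose with jaw axis at yaw (deg); prints rows"""
    o=o or get_obs();p=np.array(o['position']);M=R.from_quat(o['tool_rot']).as_matrix()
    y=np.array([np.cos(np.radians(yaw)),np.sin(np.radians(yaw)),0]);x=np.array([0,0,-1.]);G=np.c_[x,y,np.cross(x,y)]
    target=np.array(target,float)
    rv=R.from_matrix(M.T@G).as_rotvec()/np.radians(6)
    dist=np.linalg.norm(target-p)*100
    k=n or int(max(1,np.ceil(dist/step),np.ceil(np.abs(rv).max()/turn)))
    rows=[]
    dw=(target-p)/k*100
    Mi=M.copy()
    for i in range(k):
        rows.append([*np.round(Mi.T@dw,2),*np.round(rv/k,2)])
        Mi=Mi@R.from_rotvec(rv/k*np.radians(6)).as_matrix()
    print('pos',p.round(4),'yaw',np.degrees(np.arctan2(M[1,1],M[0,1])).round(2),'tilt',M[2].round(4),'t',o['time'],'F',o['ft_force'].round(1),'w',round(o['grip_width'],4))
    for i in range(0,k,8): print(str([[list(map(float,r)) for r in rows[i:i+8]]]))
E
python3 -c "
from h import *
plan([.56,-.132,.20],8.2)"
```

```text
pos [ 0.2188 -0.5848  0.2218] yaw -69.5 tilt [-1.0e+00 -1.7e-03 -3.0e-04] t 0.15 F [ 0.1  0.7 -0. ] w 0.0867
[[[0.14, -1.9, -2.99, -0.81, -0.0, 0.0], [0.14, -1.64, -3.14, -0.81, -0.0, 0.0], [0.14, -1.37, -3.27, -0.81, -0.0, 0.0], [0.14, -1.09, -3.37, -0.81, -0.0, 0.0], [0.14, -0.8, -3.45, -0.81, -0.0, 0.0], [0.14, -0.51, -3.51, -0.81, -0.0, 0.0], [0.14, -0.21, -3.54, -0.81, -0.0, 0.0], [0.14, 0.09, -3.54, -0.81, -0.0, 0.0]]]
[[[0.14, 0.39, -3.52, -0.81, -0.0, 0.0], [0.14, 0.69, -3.48, -0.81, -0.0, 0.0], [0.14, 0.98, -3.41, -0.81, -0.0, 0.0], [0.14, 1.27, -3.31, -0.81, -0.0, 0.0], [0.14, 1.54, -3.19, -0.81, -0.0, 0.0], [0.14, 1.81, -3.05, -0.81, -0.0, 0.0], [0.14, 2.06, -2.89, -0.81, -0.0, 0.0], [0.14, 2.29, -2.7, -0.81, -0.0, 0.0]]]
```

Call:
{"op": "send_rows", "data": {
  "steps": [
    [[0.1,-1.9,-3.0,-0.8,0,0],[0.1,-1.6,-3.1,-0.8,0,0],[0.1,-1.4,-3.3,-0.8,0,0],[0.1,-1.1,-3.4,-0.8,0,0],[0.1,-0.8,-3.5,-0.8,0,0],[0.1,-0.5,-3.5,-0.8,0,0],[0.1,-0.2,-3.5,-0.8,0,0],[0.1,0.1,-3.5,-0.8,0,0]]
  ],
  "gripper": 0
}}

```text
time: 0.82
position: [0.3892, -0.3568, 0.2101]
tool_rot: [-0.612, -0.353, 0.614, -0.353]
ft_force: [1.4, -0.9, 0.1]
grip_width: 0.0872
```

```bash
python3 -c "
from h import *
plan([.56,-.132,.20],8.2)"
```

```text
pos [ 0.3892 -0.3568  0.2101] yaw -30.14 tilt [-1.0e+00 -8.0e-04  2.8e-03] t 0.8167 F [ 1.4 -0.9  0.1] w 0.0872
[[[0.12, 0.44, -3.5, -0.8, 0.0, 0.0], [0.12, 0.73, -3.45, -0.8, 0.0, 0.0], [0.12, 1.01, -3.38, -0.8, 0.0, 0.0], [0.12, 1.29, -3.28, -0.8, 0.0, 0.0], [0.12, 1.56, -3.17, -0.8, 0.0, 0.0], [0.12, 1.82, -3.02, -0.8, 0.0, 0.0], [0.12, 2.07, -2.86, -0.8, 0.0, 0.0], [0.13, 2.3, -2.68, -0.8, 0.0, 0.0]]]
```

Call:
{"op": "send_rows", "data": {
  "steps": [
    [[0.1,0.4,-3.5,-0.8,0,0],[0.1,0.7,-3.5,-0.8,0,0],[0.1,1.0,-3.4,-0.8,0,0],[0.1,1.3,-3.3,-0.8,0,0],[0.1,1.6,-3.2,-0.8,0,0],[0.1,1.8,-3.0,-0.8,0,0],[0.1,2.1,-2.9,-0.8,0,0],[0.1,2.3,-2.7,-0.8,0,0]]
  ]
}}

```text
time: 1.48
position: [0.5622, -0.1141, 0.1997]
tool_rot: [0.452, 0.544, -0.455, 0.541]
ft_force: [0.7, -1.0, -0.2]
grip_width: 0.0867
```

```bash
cat > look.py <<'E'
import sys
from h import *
o=get_obs();p,d=camera('wrist');n=sys.argv[1]
cv2.imwrite(f'pics/{n}.png',p[:,:,::-1]);np.savez(f'{n}.npz',p=p,d=d,pos=o['position'],rot=o['tool_rot'])
plan(o['position'],0,o=o)
E
python3 look.py c_wrist
```

```text
pos [ 0.5622 -0.1141  0.1997] yaw 10.19 tilt [-1.0e+00 -4.5e-03 -3.0e-04] t 1.4833 F [ 0.7 -1.  -0.2] w 0.0867
[[[0.0, 0.0, 0.0, 0.85, 0.0, 0.02], [0.0, 0.0, 0.0, 0.85, 0.0, 0.02]]]
```

View pics/c_wrist.png

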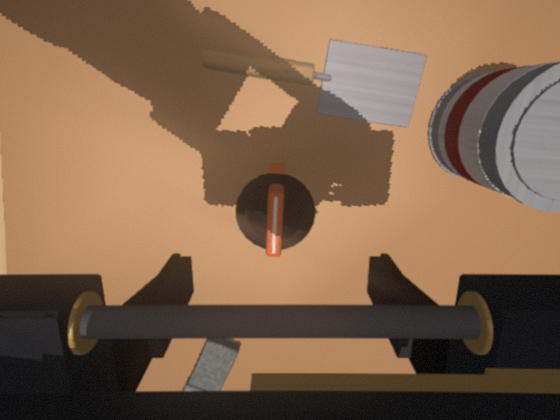

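```bash
python3 - <<'E'
from h import *
a=np.load('c_wrist.npz');p=a['p'];o=dict(position=a['pos'],tool_rot=a['rot']);c=cam('wrist',o)
hsv=cv2.cvtColor(p,cv2.COLOR_RGB2HSV);cl=cloud(c,a['d'])
box=np.zeros(p.shape[:2],bool);box[150:275,225:330]=1
w=(hsv[...,1]<110)&(hsv[...,2]>110)&box
ys,xs=np.where(w);W=ray(c,np.c_[xs,ys],.064);m=W[:,:2].mean(0);u,s,v=np.linalg.svd(W[:,:2]-m)
print('white',len(xs),xs.mean(),ys.mean(),m,np.degrees(np.arctan2(v[0][1],v[0][0])),np.ptp((W[:,:2]-m)@v[0]),np.median(cl[ys,xs,2]))
g=(hsv[...,0]<12)&(hsv[...,1]>170)&(hsv[...,2]>90)&box
ys,xs=np.where(g&(cl[...,2]>.055));W=ray(c,np.c_[xs,ys],.064);m=W[:,:2].mean(0);u,s,v=np.linalg.svd(W[:,:2]-m)
r=cv2.minAreaRect(W[:,:2].astype(np.float32)*1000);print('orange',len(xs),m,np.degrees(np.arctan2(v[0][1],v[0][0])),r)
b=(hsv[...,2]<75)&box
ys,xs=np.where((b|g)&(cl[...,2]>.02)&(cl[...,2]<.032));W=ray(c,np.c_[xs,ys],.028);print('plate',cv2.minEnclosingCircle(W[:,:2].astype(np.float32)))
cv2.imwrite('pics/c_crop.png',cv2.resize(p[150:275,215:335,::-1],None,fx=4,fy=4))
E
```

```text
white 522 274.07471264367814 225.34865900383141 [ 0.56051817 -0.13574187] 24.60067066970087 0.10298585798515392 0.02756676860515006
orange 318 [ 0.55990527 -0.12725157] -82.4169049101503 ((560.4948120117188, -133.32066345214844), (12.721837997436523, 61.05973434448242), 7.526862621307373)
plate ((0.5580317378044128, -0.12968401610851288), 0.04183178022503853)
```

View pics/c_crop.png

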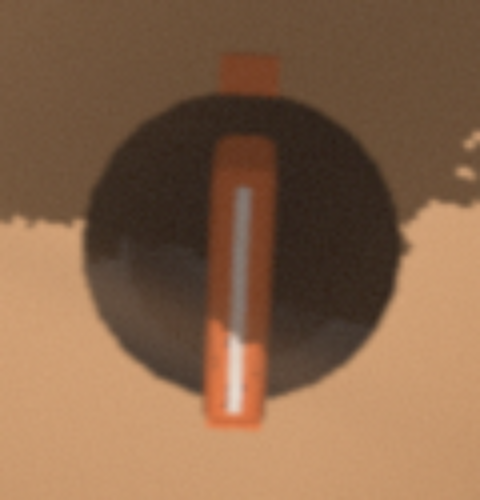

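```bash
python3 -c "
from h import *
a=np.load('c_wrist.npz');c=cam('wrist',dict(position=a['pos'],tool_rot=a['rot']))
W=ray(c,[[276,197],[273.25,253]],.064);print(W,W.mean(0),np.linalg.norm(W[0]-W[1]))
plan([.5602,-.133,.085],7.7,step=3)"
```

```text
[[ 0.55781295 -0.11001     0.064     ]
 [ 0.56435269 -0.16142437  0.064     ]] [ 0.56108282 -0.13571718  0.064     ] 0.05182861941642874
pos [ 0.5658 -0.1085  0.1997] yaw 10.57 tilt [-1.0e+00  4.0e-04 -3.7e-03] t 1.5333 F [ 3.8  3.  -0.1] w 0.0869
[[[2.86, -0.25, 0.59, 0.12, -0.01, -0.0], [2.86, -0.24, 0.59, 0.12, -0.01, -0.0], [2.87, -0.24, 0.59, 0.12, -0.01, -0.0], [2.87, -0.23, 0.59, 0.12, -0.01, -0.0]]]
```

Call:
{"op": "send_rows", "data": {
  "steps": [
    [[2.8,-0.3,0.6,0.1,0,0],[2.8,-0.2,0.6,0.1,0,0],[2.2,-0.2,0.6,0.1,0,0],[0.8,-0.2,0.6,0.1,0,0],[0,0,0,0,0,0],[0,0,0,0,0,0]]
  ]
}}

```text
time: 2.03
position: [0.5651, -0.1291, 0.1115]
tool_rot: [0.463, 0.536, -0.459, 0.537]
ft_force: [-0.3, -0.4, 0.4]
grip_width: 0.0868
```

```bash
python3 look.py d_wrist; python3 - <<'E'
from h import *
a=np.load('d_wrist.npz');p=a['p'];o=dict(position=a['pos'],tool_rot=a['rot']);c=cam('wrist',o)
hsv=cv2.cvtColor(p,cv2.COLOR_RGB2HSV);cl=cloud(c,a['d'])
g=(hsv[...,0]<12)&(hsv[...,1]>170)&(hsv[...,2]>80)
ys,xs=np.where(g&(cl[...,2]>.058)&(cl[...,2]<.07));W=ray(c,np.c_[xs,ys],.064)
r=cv2.minAreaRect(W[:,:2].astype(np.float32)*1000);print('orange',len(xs),xs.mean(),ys.mean(),r)
plan([.5602,-.133,.038],7.7,step=2)
E
```

```text
pos [ 0.5651 -0.1291  0.1115] yaw 8.64 tilt [-1.      0.0047 -0.0024] t 2.0333 F [-0.3 -0.4  0.4] w 0.0868
[[[0.0, 0.0, 0.0, 0.72, -0.01, -0.02], [0.0, 0.0, 0.0, 0.72, -0.01, -0.02]]]
orange 805 278.0745341614907 231.17639751552795 ((627.2021484375, -86.8729248046875), (196.78941345214844, 60.95664596557617), 33.0771484375)
pos [ 0.5653 -0.1293  0.1118] yaw 8.64 tilt [-1.      0.0053 -0.0018] t 2.0833 F [0.6 0.  0.8] w 0.0869
[[[1.84, -0.15, 0.08, 0.04, -0.0, -0.01], [1.84, -0.15, 0.08, 0.04, -0.0, -0.01], [1.85, -0.14, 0.08, 0.04, -0.0, -0.01], [1.85, -0.14, 0.08, 0.04, -0.0, -0.01]]]
```

View pics/d_wrist.png

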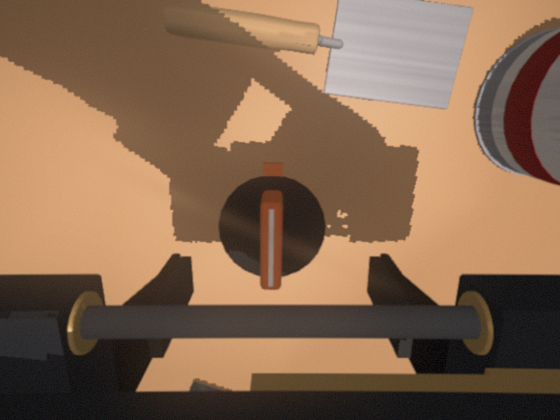

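```bash
python3 - <<'E'
from h import *
a=np.load('d_wrist.npz');p=a['p'];o=dict(position=a['pos'],tool_rot=a['rot']);c=cam('wrist',o)
hsv=cv2.cvtColor(p,cv2.COLOR_RGB2HSV);cl=cloud(c,a['d'])
g=np.zeros(p.shape[:2],bool);g[180:295,245:300]=1
g&=(hsv[...,0]<14)&(cl[...,2]>.058)&(cl[...,2]<.07)
ys,xs=np.where(g);W=ray(c,np.c_[xs,ys],.064)
r=cv2.minAreaRect(W[:,:2].astype(np.float32)*1000);print('orange',len(xs),r)
W=ray(c,[[272,208],[270.3,286]],.064);print(W.mean(0),np.degrees(np.arctan2(*(W[0]-W[1])[1::-1])),np.linalg.norm(W[0]-W[1]))
plan([.5602,-.133,.038],7.7,step=2)
E
```

```text
orange 1912 ((560.3807373046875, -133.78298950195312), (13.39647102355957, 59.927818298339844), 7.671413898468018)
[ 0.5608463  -0.13515202  0.064     ] 97.03681215748234 0.052654622582405504
pos [ 0.5653 -0.1293  0.1118] yaw 8.64 tilt [-1.      0.0053 -0.0018] t 2.0833 F [0.6 0.  0.8] w 0.0869
[[[1.84, -0.15, 0.08, 0.04, -0.0, -0.01], [1.84, -0.15, 0.08, 0.04, -0.0, -0.01], [1.85, -0.14, 0.08, 0.04, -0.0, -0.01], [1.85, -0.14, 0.08, 0.04, -0.0, -0.01]]]
```

Call:
{"op": "send_rows", "data": {
  "steps": [
    [[2.0,-0.2,0.1,0.05,0,0],[2.0,-0.2,0.1,0.05,0,0],[1.8,-0.1,0.1,0.05,0,0],[0.8,0,0.1,0,0,0],[0,0,0,0,0,0],[0,0,0,0,0,0]]
  ]
}}

```text
time: 2.58
position: [0.5682, -0.1376, 0.0529]
tool_rot: [0.47, 0.525, -0.462, 0.539]
ft_force: [-0.2, -0.3, 0.3]
grip_width: 0.0874
```

```bash
python3 -c "
from h import *
plan([.5604,-.1338,.038],7.7,step=1)"
```

```text
pos [ 0.5682 -0.1376  0.0529] yaw 7.63 tilt [-0.9997  0.0213  0.0075] t 2.5833 F [-0.2 -0.3  0.3] w 0.0874
[[[0.74, -0.37, -0.25, -0.01, 0.04, -0.1], [0.74, -0.37, -0.24, -0.01, 0.04, -0.1]]]
```

Call:
{"op": "send_rows", "data": {
  "steps": [
    [[0.3,-0.4,-0.2,0,0.05,-0.1],[0.6,-0.4,-0.2,0,0,-0.1],[0,0,0,0,0,0]]
  ]
}}

```text
time: 2.83
position: [0.5614, -0.1355, 0.0467]
tool_rot: [0.465, 0.53, -0.466, 0.534]
ft_force: [-0.3, 0.9, -0.1]
grip_width: 0.0869
```

```bash
python3 -c "
from h import *
plan([.5604,-.1338,.038],7.7,step=1)"
```

```text
pos [ 0.5614 -0.1355  0.0467] yaw 7.63 tilt [-1.      0.0038  0.0052] t 2.8333 F [-0.3  0.9 -0.1] w 0.0869
[[[0.87, -0.08, -0.18, -0.01, 0.05, -0.04]]]
```

Call:
{"op": "send_rows", "data": {
  "steps": [
    [[0.8,-0.1,-0.2,0,0.05,-0.05],[0.2,-0.1,-0.1,0,0,-0.05],[0,0,0,0,0,0]]
  ]
}}

```text
time: 3.08
position: [0.5596, -0.1326, 0.037]
tool_rot: [0.464, 0.533, -0.467, 0.531]
ft_force: [0.5, -0.4, -0.1]
grip_width: 0.0873
```

```bash
python3 -c "
from h import *
plan([.5604,-.1338,.038],7.7,step=1)"
```

```text
pos [ 0.5596 -0.1326  0.037 ] yaw 7.65 tilt [-1.0e+00 -5.8e-03  7.0e-04] t 3.0833 F [ 0.5 -0.4 -0.1] w 0.0873
[[[-0.1, 0.07, 0.13, -0.01, 0.01, 0.06]]]
```

Close with moderate-high force.

Call:
{"op": "send_rows", "data": {
  "steps": [
    [[0,0.1,0.1,0,0,0],[0,0,0,0,0,0],[0,0,0,0,0,0],[0,0,0,0,0,0],[0,0,0,0,0,0],[0,0,0,0,0,0]]
  ],
  "gripper": 1,
  "force": 45
}}

```text
time: 3.58
position: [0.561, -0.1334, 0.0367]
tool_rot: [0.464, 0.534, -0.467, 0.531]
ft_force: [-0.4, 0.2, -0.3]
grip_width: 0.0548
```

```bash
python3 -c "
from h import *
plan([.5604,-.1338,.038],7.7,step=1)"
```

```text
pos [ 0.561  -0.1334  0.0367] yaw 7.68 tilt [-1.0e+00 -5.9e-03  6.0e-04] t 3.5833 F [-0.4  0.2 -0.3] w 0.0548
[[[-0.13, -0.07, 0.03, -0.0, 0.01, 0.06]]]
```

Call:
{"op": "send_rows", "data": {
  "steps": [
    [[0,0,0,0,0,0],[0,0,0,0,0,0],[0,0,0,0,0,0],[0,0,0,0,0,0],[0,0,0,0,0,0],[0,0,0,0,0,0],[0,0,0,0,0,0],[0,0,0,0,0,0]]
  ]
}}

```text
time: 4.25
position: [0.5608, -0.1335, 0.0369]
tool_rot: [0.464, 0.534, -0.467, 0.531]
ft_force: [1.4, -0.4, 0.4]
grip_width: 0.0135
```

```bash
python3 -c "
from h import *
plan([.5604,-.1338,.12],7.7,step=2)"
```

```text
pos [ 0.5608 -0.1335  0.0369] yaw 7.67 tilt [-1.e+00 -6.e-03  7.e-04] t 4.25 F [ 1.4 -0.4  0.4] w 0.0135
[[[-1.66, -0.02, 0.01, -0.0, 0.0, 0.01], [-1.66, -0.02, 0.01, -0.0, 0.0, 0.01], [-1.66, -0.02, 0.01, -0.0, 0.0, 0.01], [-1.66, -0.01, 0.01, -0.0, 0.0, 0.01], [-1.66, -0.01, 0.0, -0.0, 0.0, 0.01]]]
```

Call:
{"op": "send_rows", "data": {
  "steps": [
    [[-1.0,0,0,0,0,0],[-2.5,0,0,0,0,0],[-3.0,0,0,0,0,0],[-3.5,0,0,0,0,0],[-3.5,0,0,0,0,0],[-3.5,0,0,0,0,0],[-3.0,0,0,0,0,0],[-1.0,0,0,0,0,0]]
  ]
}}

```text
time: 4.92
position: [0.558, -0.1312, 0.2538]
tool_rot: [0.462, 0.539, -0.469, 0.526]
ft_force: [1.6, -0.2, -1.2]
grip_width: 0.0134
```

```bash
python3 -c "
from h import *
plan([.5505,.1795,.245],75,step=2.8)"
```

```text
pos [ 0.558  -0.1312  0.2538] yaw 7.66 tilt [-0.9998 -0.0194 -0.0082] t 4.9167 F [ 1.6 -0.2 -1.2] w 0.0134
[[[0.09, 0.28, -2.57, -0.94, -0.01, 0.01], [0.09, 0.53, -2.53, -0.94, -0.01, 0.01], [0.08, 0.78, -2.47, -0.94, -0.01, 0.01], [0.08, 1.02, -2.38, -0.94, -0.01, 0.01], [0.08, 1.25, -2.27, -0.94, -0.01, 0.01], [0.07, 1.46, -2.14, -0.94, -0.01, 0.01], [0.07, 1.66, -1.99, -0.94, -0.01, 0.01], [0.07, 1.85, -1.81, -0.94, -0.01, 0.01]]]
[[[0.07, 2.02, -1.62, -0.94, -0.01, 0.01], [0.07, 2.17, -1.42, -0.94, -0.01, 0.01], [0.07, 2.3, -1.2, -0.94, -0.01, 0.01], [0.07, 2.4, -0.97, -0.94, -0.01, 0.01]]]
```

Call:
{"op": "send_rows", "data": {
  "steps": [
    [[0.1,0.3,-2.6,-0.9,0,0],[0.1,0.5,-2.5,-0.9,0,0],[0.1,0.8,-2.5,-0.9,0,0],[0.1,1.0,-2.4,-0.9,0,0],[0.1,1.2,-2.3,-0.9,0,0],[0.1,1.5,-2.1,-0.9,0,0],[0,1.7,-2.0,-0.9,0,0],[0,1.9,-1.8,-0.9,0,0]]
  ]
}}

```text
time: 5.58
position: [0.5544, 0.0783, 0.2588]
tool_rot: [0.227, 0.671, -0.23, 0.668]
ft_force: [-0.4, 0.5, -1.7]
grip_width: 0.0139
```

```bash
python3 -c "
from h import *
plan([.5505,.1795,.245],75,step=2.8)"
```

```text
pos [0.5544 0.0783 0.2588] yaw 52.27 tilt [-1.     -0.005  -0.0027] t 5.5833 F [-0.4  0.5 -1.7] w 0.0139
[[[0.34, 1.94, -1.62, -0.95, -0.01, 0.01], [0.34, 2.09, -1.42, -0.95, -0.01, 0.01], [0.34, 2.22, -1.21, -0.95, -0.01, 0.01], [0.34, 2.33, -0.98, -0.95, -0.01, 0.01]]]
```

Call:
{"op": "send_rows", "data": {
  "steps": [
    [[0.3,1.9,-1.6,-0.9,0,0],[0.3,2.0,-1.4,-0.9,0,0],[0.3,1.8,-1.0,-0.9,0,0],[0.2,0.8,-0.3,-0.4,0,0],[0,0,0,0,0,0],[0,0,0,0,0,0]]
  ]
}}

```text
time: 6.08
position: [0.5459, 0.1667, 0.2496]
tool_rot: [0.108, 0.701, -0.109, 0.696]
ft_force: [0.3, -0.6, -2.2]
grip_width: 0.0137
```

```bash
python3 look.py e_wrist; python3 -c "
from h import *
plan([.5505,.1795,.20],75,step=1.5)"
```

```text
pos [0.5459 0.1667 0.2496] yaw 72.38 tilt [-1.     -0.0023 -0.0071] t 6.0833 F [ 0.3 -0.6 -2.2] w 0.0137
[[[0.0, 0.0, 0.0, 0.93, -0.0, 0.0], [0.0, 0.0, 0.0, 0.93, -0.0, 0.0], [0.0, 0.0, 0.0, 0.93, -0.0, 0.0], [0.0, 0.0, 0.0, 0.93, -0.0, 0.0], [0.0, 0.0, 0.0, 0.93, -0.0, 0.0], [0.0, 0.0, 0.0, 0.93, -0.0, 0.0], [0.0, 0.0, 0.0, 0.93, -0.0, 0.0], [0.0, 0.0, 0.0, 0.93, -0.0, 0.0]]]
[[[0.0, 0.0, 0.0, 0.93, -0.0, 0.0], [0.0, 0.0, 0.0, 0.93, -0.0, 0.0], [0.0, 0.0, 0.0, 0.93, -0.0, 0.0], [0.0, 0.0, 0.0, 0.93, -0.0, 0.0], [0.0, 0.0, 0.0, 0.93, -0.0, 0.0]]]
pos [0.546  0.1665 0.2496] yaw 72.35 tilt [-1.     -0.0021 -0.0073] t 6.1333 F [-0.8 -0.2 -1.9] w 0.0134
[[[1.24, 0.35, 0.02, -0.11, -0.02, 0.0], [1.24, 0.35, 0.02, -0.11, -0.02, 0.0], [1.24, 0.35, 0.02, -0.11, -0.02, 0.0], [1.24, 0.34, 0.02, -0.11, -0.02, 0.0]]]
```

View pics/e_wrist.png

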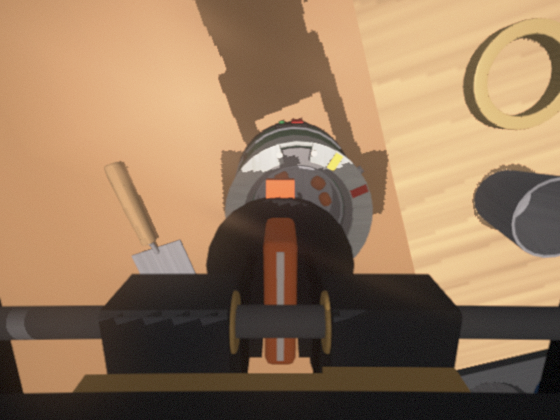

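```bash
python3 - <<'E'
from h import *
a=np.load('e_wrist.npz');p=a['p'];o=dict(position=a['pos'],tool_rot=a['rot']);c=cam('wrist',o)
cv2.imwrite('pics/e_crop.png',cv2.resize(p[130:260,215:385,::-1],None,fx=4.5,fy=4.5))
hsv=cv2.cvtColor(p,cv2.COLOR_RGB2HSV);cl=cloud(c,a['d'])
box=np.zeros(p.shape[:2],bool);box[125:240,220:380]=1
C=np.array([.5505,.1797])
for n,m in(('yel',(hsv[...,0]>22)&(hsv[...,0]<34)&(hsv[...,1]>130)),('red',((hsv[...,0]<8)|(hsv[...,0]>172))&(hsv[...,1]>130))):
    ys,xs=np.where(m&box&(cl[...,2]>.147)&(cl[...,2]<.155)&(np.hypot(*(cl[...,:2]-C).transpose(2,0,1))>.04))
    W=ray(c,np.c_[xs,ys],.151).mean(0)[:2];print(n,len(xs),xs.mean(),ys.mean(),W,np.hypot(*(W-C)),np.degrees(np.arctan2(*(W-C)[::-1])))
m=(box&(cl[...,2]>.147)&(cl[...,2]<.155)&(np.hypot(*(cl[...,:2]-C).transpose(2,0,1))>.035)).astype(np.uint8)
ys,xs=np.where(m);W=ray(c,np.c_[xs,ys],.151)[:,:2]
r=np.hypot(*(W-C).T);th=np.arctan2(*(W-C).T[::-1])
# outer edge pts
pts=[]
b=np.round(np.degrees(th)/3).astype(int)
for k in np.unique(b):
    s=b==k
    if s.sum()>15: i=np.argmax(np.where(s,r,0)); pts.append([k*3,*W[i],r[i]])
pts=np.array(pts);print(pts[::3].round(4))
P=pts[:,1:3];A=np.c_[2*P,np.ones(len(P))];x=np.linalg.lstsq(A,(P**2).sum(1),rcond=None)[0];print('fit',x[:2],np.sqrt(x[2]+x[:2]@x[:2]))
from scipy.optimize import least_squares
f=least_squares(lambda q:np.hypot(P[:,0]-q[0],P[:,1]-q[1])-.056,[.55,.18],loss='soft_l1',f_scale=.001);print(f.x)
# tab orange
ys,xs=np.where((hsv[...,0]<14)&(hsv[...,1]>170)&(hsv[...,2]>80)&(np.mgrid[:420,:560][0]<212)&(np.mgrid[:420,:560][0]>175)&(abs(np.mgrid[:420,:560][1]-280)<25));print('tab',xs.min(),xs.max(),ys.min(),ys.max(),np.median(cl[ys,xs],0))
E
```

```text
yel 84 334.23809523809524 161.78571428571428 [0.51916178 0.21698521] 0.048705960998970795 130.04705351641266
red 109 358.95412844036696 190.75229357798165 [0.54550558 0.22881214] 0.049365443393265714 95.8066889770633
[[-1.800e+02  4.945e-01  1.791e-01  5.600e-02]
 [-1.710e+02  4.950e-01  1.714e-01  5.610e-02]
 [-1.620e+02  4.973e-01  1.622e-01  5.600e-02]
 [-1.530e+02  5.013e-01  1.532e-01  5.590e-02]
 [-1.440e+02  5.055e-01  1.470e-01  5.560e-02]
 [-1.350e+02  5.119e-01  1.400e-01  5.530e-02]
 [-1.260e+02  5.182e-01  1.346e-01  5.550e-02]
 [-1.170e+02  5.242e-01  1.308e-01  5.550e-02]
 [ 4.800e+01  5.815e-01  2.159e-01  4.770e-02]
 [ 5.700e+01  5.815e-01  2.270e-01  5.650e-02]
 [ 6.600e+01  5.743e-01  2.310e-01  5.660e-02]
 [ 7.500e+01  5.660e-01  2.338e-01  5.630e-02]
 [ 8.400e+01  5.576e-01  2.358e-01  5.660e-02]
 [ 9.300e+01  5.489e-01  2.364e-01  5.670e-02]
 [ 1.020e+02  5.390e-01  2.350e-01  5.650e-02]
 [ 1.110e+02  5.304e-01  2.326e-01  5.660e-02]
 [ 1.200e+02  5.223e-01  2.287e-01  5.650e-02]
 [ 1.290e+02  5.154e-01  2.238e-01  5.630e-02]
 [ 1.380e+02  5.087e-01  2.167e-01  5.580e-02]
 [ 1.470e+02  5.038e-01  2.106e-01  5.600e-02]
 [ 1.770e+02  4.945e-01  1.813e-01  5.610e-02]]
fit [0.54976266 0.18046094] 0.05537438616840188
[0.55060939 0.18017561]Traceback (most recent call last):
  File "<stdin>", line 24, in <module>
    return umr_minimum(a, axis, None, out, keepdims, initial, where)
ValueError: zero-size array to reduction operation minimum which has no identity
```

View pics/e_crop.png

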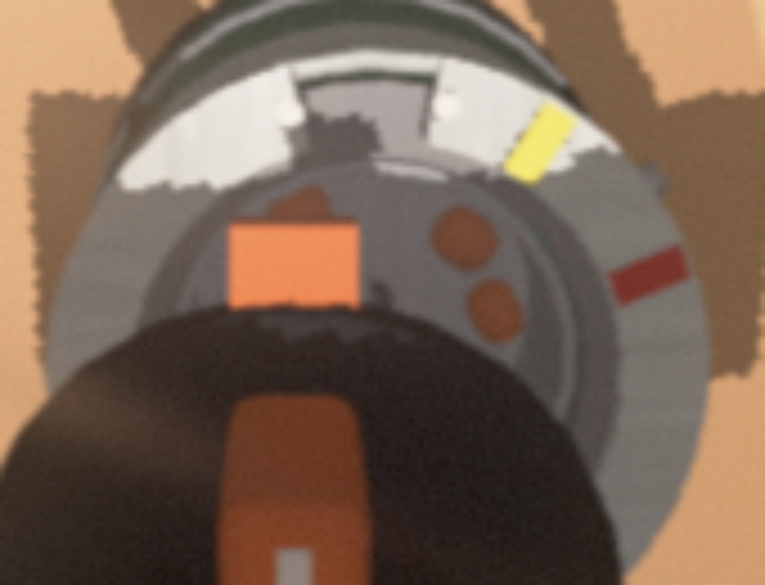

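```bash
python3 - <<'E'
from h import *
a=np.load('e_wrist.npz');o=dict(position=a['pos'],tool_rot=a['rot']);c=cam('wrist',o)
M=R.from_quat(a['rot']).as_matrix()
W=ray(c,[[266.1,179.3],[295,179.3]],a['pos'][2]-.012);print((W-a['pos'])@M)
W=ray(c,[[279,360],[281,253]],a['pos'][2]+.027);print('whiteline',(W-a['pos'])@M)
plan([.5505,.1800,.195],75,step=1.5)
E
```

```text
[[ 0.01233549 -0.00610406 -0.04526649]
 [ 0.01230295  0.00811726 -0.04526398]]
whiteline [[-0.02720357  0.00024401  0.02850458]
 [-0.02684032  0.00112835 -0.02297316]]
pos [0.546  0.1665 0.2496] yaw 72.35 tilt [-1.     -0.0021 -0.0073] t 6.1333 F [-0.8 -0.2 -1.9] w 0.0134
[[[1.36, 0.36, 0.02, -0.11, -0.02, 0.0], [1.36, 0.36, 0.02, -0.11, -0.02, 0.0], [1.36, 0.36, 0.02, -0.11, -0.02, 0.0], [1.37, 0.36, 0.02, -0.11, -0.02, 0.0]]]
```

Call:
{"op": "send_rows", "data": {
  "steps": [
    [[1.4,0.3,-0.1,-0.1,0,0],[1.4,0.3,-0.1,-0.1,0,0],[1.4,0.4,-0.1,-0.1,0,0],[0.8,0.3,0,-0.1,0,0],[0,0,0,0,0,0]]
  ]
}}

```text
time: 6.55
position: [0.5487, 0.175, 0.2009]
tool_rot: [0.096, 0.701, -0.097, 0.7]
ft_force: [-0.2, 0.3, -2.0]
grip_width: 0.0137
```

```bash
python3 -c "
from h import *
plan([.5485,.1800,.19],75,step=1.5)"
```

```text
pos [0.5487 0.175  0.2009] yaw 74.25 tilt [-1.     -0.0018 -0.0018] t 6.55 F [-0.2  0.3 -2. ] w 0.0137
[[[1.09, 0.48, -0.15, -0.13, -0.02, 0.02]]]
```

Call:
{"op": "send_rows", "data": {
  "steps": [
    [[0.3,0.5,-0.1,-0.1,0,0],[0.3,0.2,-0.1,-0.05,0,0],[0,0,0,0,0,0]]
  ]
}}

```text
time: 6.8
position: [0.5497, 0.181, 0.1955]
tool_rot: [0.092, 0.701, -0.093, 0.701]
ft_force: [0.7, -0.3, -0.8]
grip_width: 0.0139
```

```bash
python3 look.py f_wrist | head -1; python3 -c "
from h import *
plan([.5485,.1800,.18],75,step=1)"
```

```text
pos [0.5497 0.181  0.1955] yaw 75.01 tilt [-1.0e+00 -1.8e-03 -6.0e-04] t 6.8 F [ 0.7 -0.3 -0.8] w 0.0139
pos [0.55   0.1809 0.1958] yaw 75.01 tilt [-1.0e+00 -1.7e-03  2.0e-04] t 6.85 F [-0.3  0.1 -2.2] w 0.0137
[[[0.79, -0.06, -0.06, 0.0, 0.0, 0.01], [0.79, -0.06, -0.06, 0.0, 0.0, 0.01]]]
```

View pics/f_wrist.png

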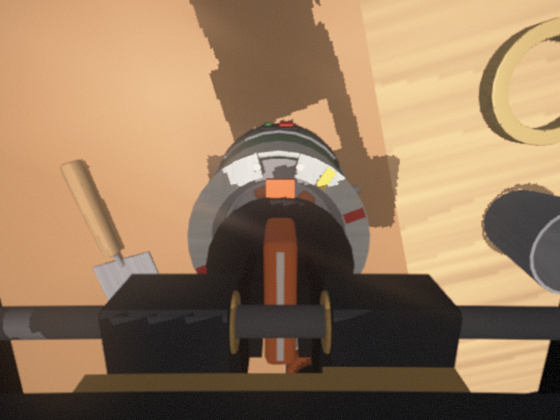

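Call:
{"op": "send_rows", "data": {
  "steps": [
    [[0.8,-0.1,-0.1,0,0,0],[0.8,0,-0.1,0,0,0],[0.6,0,0,0,0,0],[0,0,0,0,0,0]]
  ]
}}

```text
time: 7.18
position: [0.5487, 0.1804, 0.1735]
tool_rot: [0.092, 0.7, -0.093, 0.702]
ft_force: [-0.3, -0.4, -2.3]
grip_width: 0.0135
```

```bash
python3 -c "
from h import *
plan([.5488,.1800,.155],75,step=1)"
```

```text
pos [0.5487 0.1804 0.1735] yaw 75.0 tilt [-1.0e+00 -6.0e-04  3.6e-03] t 7.1833 F [-0.3 -0.4 -2.3] w 0.0135
[[[0.92, -0.02, 0.01, 0.0, 0.02, 0.0], [0.92, -0.02, 0.01, 0.0, 0.02, 0.0]]]
```

Call:
{"op": "send_rows", "data": {
  "steps": [
    [[0.6,0,0,0,0,0],[0.5,0,0,0,0,0],[0,0,0,0,0,0]]
  ]
}}

```text
time: 7.43
position: [0.5484, 0.1803, 0.1608]
tool_rot: [0.092, 0.7, -0.093, 0.702]
ft_force: [-0.4, 0.6, -1.1]
grip_width: 0.014
```

```bash
python3 -c "
from h import *
plan([.5488,.1800,.155],75,step=1);print(get_obs()['moment'])"
```

```text
pos [0.5484 0.1803 0.1608] yaw 75.0 tilt [-1.     -0.001   0.0027] t 7.4333 F [-0.4  0.6 -1.1] w 0.014
[[[0.58, -0.02, 0.05, -0.0, 0.03, 0.01]]]
[ 0.07606027 -0.15620525  0.04434982]
```

Call:
{"op": "send_rows", "data": {
  "steps": [
    [[0.4,0,0,0,0,0],[0.3,0,0,0,0,0],[0,0,0,0,0,0]]
  ]
}}

```text
time: 7.68
position: [0.549, 0.1803, 0.1551]
tool_rot: [0.092, 0.7, -0.093, 0.702]
ft_force: [-0.2, 0.5, -1.7]
grip_width: 0.0136
```

```bash
python3 -c "
from h import *
plan([.5488,.1800,.155],75,step=1);print(get_obs()['moment'])"
```

```text
pos [0.549  0.1803 0.1551] yaw 75.0 tilt [-1.0e+00 -6.0e-04  3.8e-03] t 7.6833 F [-0.2  0.5 -1.7] w 0.0136
[[[0.01, -0.04, -0.01, 0.0, 0.04, 0.01]]]
[ 0.07661026 -0.15000042 -0.01915035]
```

Call:
{"op": "send_rows", "data": {
  "steps": [
    [[0.15,0,0,0,0,0],[0.15,0,0,0,0,0],[0,0,0,0,0,0]]
  ]
}}

```text
time: 7.93
position: [0.5492, 0.1804, 0.1552]
tool_rot: [0.092, 0.699, -0.093, 0.703]
ft_force: [-0.9, 0.4, -2.5]
grip_width: 0.0138
```

```bash
python3 look.py g_wrist | head -1; python3 -c "
from h import *
plan([.5488,.1800,.155],75,step=1);print(get_obs()['moment'])
p,d=camera('scene');cv2.imwrite('pics/g_scene.png',cv2.resize(p[150:260,290:420,::-1],None,fx=5,fy=5,interpolation=2))"
```

```text
pos [0.5492 0.1804 0.1552] yaw 75.0 tilt [-1.e+00 -1.e-04  5.e-03] t 7.9333 F [-0.9  0.4 -2.5] w 0.0138
pos [0.5493 0.1804 0.1551] yaw 75.0 tilt [-1.0e+00 -1.0e-04  5.1e-03] t 7.9833 F [-0.2  0.7 -1.4] w 0.0138
[[[0.01, -0.05, -0.04, 0.0, 0.05, 0.0]]]
[ 0.14738136 -0.04580965 -0.02564325]
```

View pics/g_wrist.png

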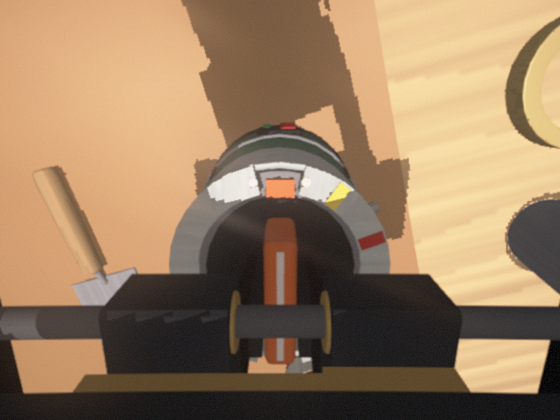

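View pics/g_scene.png

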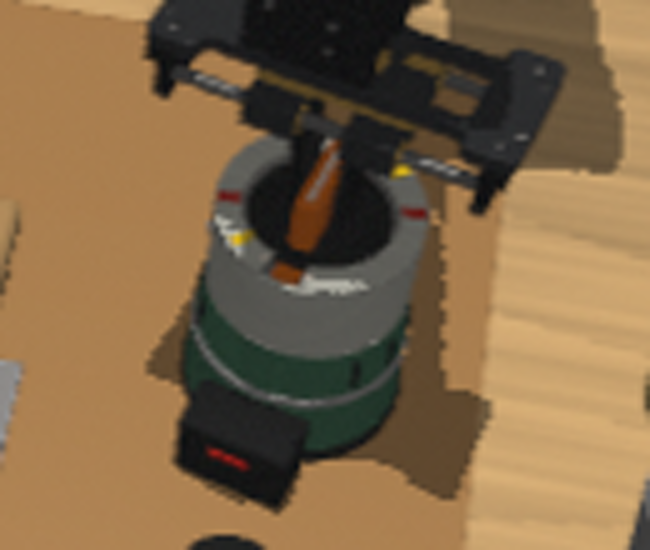

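Call:
{"op": "send_rows", "data": {
  "steps": [
    [[0.3,0,0,0,-0.05,0],[0.3,0,0,0,0,0],[0.3,0,0,0,0,0]]
  ]
}}

```text
time: 8.28
position: [0.5495, 0.1803, 0.1546]
tool_rot: [0.092, 0.697, -0.093, 0.705]
ft_force: [-4.5, -1.4, 17.7]
grip_width: 0.0137
```

```bash
python3 -c "
from h import *
plan([.5488,.1800,.155],75,step=1);print(get_obs()['moment'])"
```

```text
pos [0.5495 0.1803 0.1546] yaw 75.02 tilt [-9.999e-01 -1.000e-04  1.230e-02] t 8.2833 F [-4.5 -1.4 17.7] w 0.0137
[[[-0.04, -0.05, -0.06, 0.0, 0.12, 0.0]]]
[-0.02988391  1.12407551 -0.00142591]
```

Call:
{"op": "send_rows", "data": {
  "steps": [
    [[-0.05,0,0,0,0.1,0],[0,0,0,0.5,0,0],[0,0,0,0.7,0,0],[0,0,0,0.7,0,0],[0,0,0,0.7,0,0],[0,0,0,0.5,0,0],[0,0,0,0,0,0]]
  ]
}}

```text
time: 8.87
position: [0.5497, 0.1803, 0.1547]
tool_rot: [0.209, 0.675, -0.209, 0.677]
ft_force: [-2.1, -0.2, 4.4]
grip_width: 0.0135
```

```bash
python3 -c "
from h import *
plan([.5493,.1808,.155],40.6,step=1);print(get_obs()['moment'])"
```

```text
pos [0.5497 0.1803 0.1547] yaw 55.65 tilt [-1.0e+00  6.0e-04  2.7e-03] t 8.8667 F [-2.1 -0.2  4.4] w 0.0135
[[[-0.01, 0.01, -0.02, 0.84, 0.01, -0.0], [-0.01, 0.01, -0.02, 0.84, 0.01, -0.0], [-0.01, 0.0, -0.02, 0.84, 0.01, -0.0]]]
[0.01018726 0.15299749 0.10882052]
```

Call:
{"op": "send_rows", "data": {
  "steps": [
    [[0,0,0,0.7,0,0],[0,0,0,0.7,0,0],[0,0,0,0.5,0,0],[0,0,0,0,0,0]]
  ]
}}

```text
time: 9.2
position: [0.5498, 0.1805, 0.1547]
tool_rot: [0.275, 0.65, -0.275, 0.652]
ft_force: [-1.0, -0.2, 2.1]
grip_width: 0.0137
```

```bash
python3 look.py i_wrist | head -1;python3 -c "
from h import *
plan([.5493,.1808,.155],40.6,step=1);print(get_obs()['moment'])
p,d=camera('scene');cv2.imwrite('pics/i_scene.png',cv2.resize(p[150:260,290:420,::-1],None,fx=5,fy=5,interpolation=2))"
```

```text
pos [0.5498 0.1805 0.1547] yaw 44.19 tilt [-1.0e+00  7.0e-04  2.5e-03] t 9.2 F [-1.  -0.2  2.1] w 0.0137
pos [0.5497 0.1805 0.1547] yaw 44.27 tilt [-1.0e+00  7.0e-04  2.5e-03] t 9.25 F [-0.2 -0.   2. ] w 0.0138
[[[-0.03, -0.01, -0.05, 0.61, 0.02, -0.01]]]
[-0.00638216  0.06739501  0.03952543]
```

View pics/i_wrist.png

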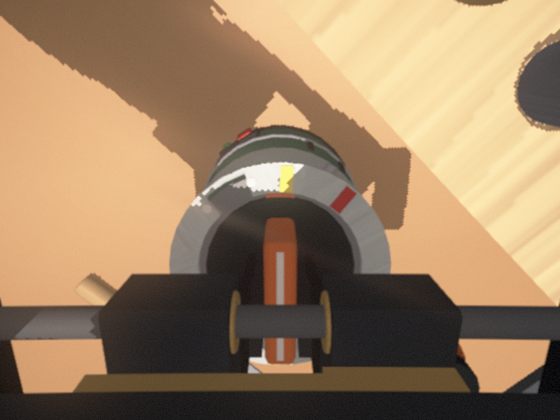

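View pics/i_scene.png

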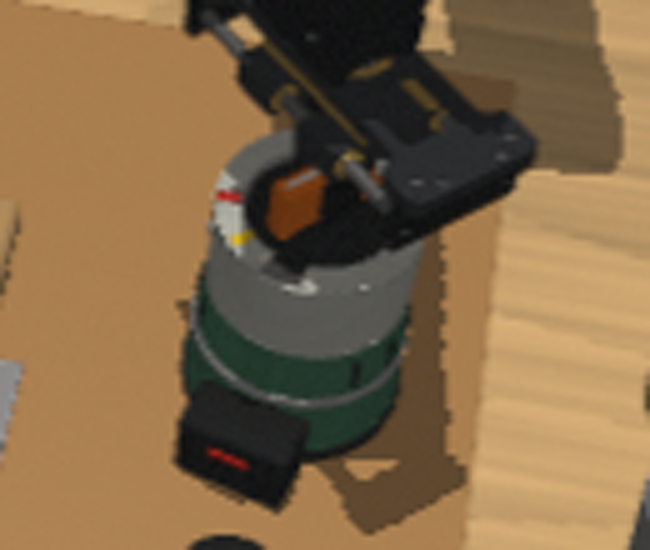

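Call:
{"op": "send_rows", "data": {
  "steps": [
    [[0,0,0,0.4,0,0],[0,0,0,0.3,0,0],[0,0,0,0,0,0],[0,0,0,0,0,0]]
  ]
}}

```text
time: 9.63
position: [0.5498, 0.1806, 0.1547]
tool_rot: [0.297, 0.641, -0.297, 0.643]
ft_force: [-1.4, -0.2, 1.9]
grip_width: 0.0135
```

```bash
python3 look.py j_wrist | head -1;python3 -c "
from h import *
plan([.5493,.1808,.155],40.6,step=1);print(get_obs()['moment'])
a=np.load('j_wrist.npz');p=a['p'];o=dict(position=a['pos'],tool_rot=a['rot']);c=cam('wrist',o)
cv2.imwrite('pics/j_crop.png',cv2.resize(p[140:370,160:400,::-1],None,fx=2.5,fy=2.5))
hsv=cv2.cvtColor(p,cv2.COLOR_RGB2HSV);ys,xs=np.where((hsv[...,0]>22)&(hsv[...,0]<34)&(hsv[...,1]>130)&(hsv[...,2]>100))
k=(ys>150)&(ys<210)&(abs(xs-280)<40);W=ray(c,np.c_[xs[k],ys[k]],.151).mean(0);C=np.array([.5505,.1801]);print(k.sum(),xs[k].mean(),W,np.degrees(np.arctan2(W[1]-C[1],W[0]-C[0]))-90)
"
```

```text
pos [0.5498 0.1806 0.1547] yaw 40.39 tilt [-1.      0.001   0.0025] t 9.6333 F [-1.4 -0.2  1.9] w 0.0135
pos [0.5499 0.1806 0.1547] yaw 40.38 tilt [-1.      0.001   0.0025] t 9.6833 F [-0.9  0.7  2. ] w 0.014
[[[-0.03, -0.03, -0.05, -0.04, 0.02, -0.01]]]
[0.02563962 0.06322512 0.03074514]
22 279.95454545454544 [0.52131983 0.21496169 0.151     ] 39.930235741007294
```

View pics/j_crop.png

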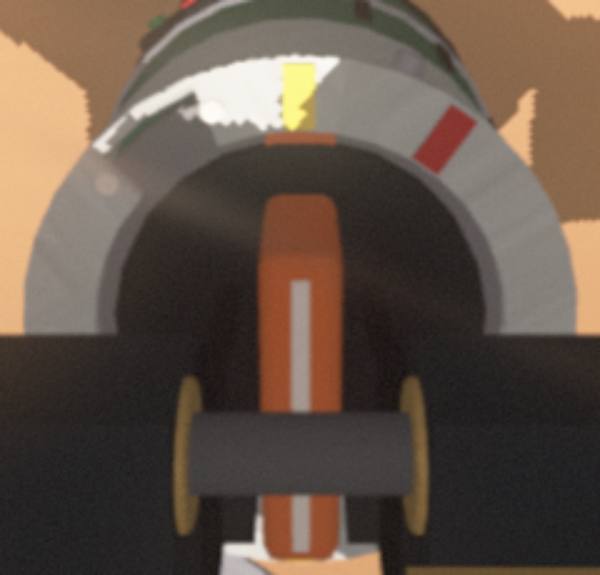

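Call:
{"op": "send_rows", "data": {
  "steps": [
    [[0,0,0,0,0,0],[0,0,0,0,0,0],[0,0,0,0,0,0],[0,0,0,0,0,0]]
  ]
}}

```text
time: 10.02
position: [0.5498, 0.1806, 0.1547]
tool_rot: [0.296, 0.641, -0.296, 0.643]
ft_force: [-0.8, 0.6, 1.6]
grip_width: 0.0137
```

```bash
python3 -c "
from h import *
plan([.5493,.1808,.155],40.6,step=1)
p,d=camera('top');cv2.imwrite('pics/k_top.png',p[:,:,::-1])
a=np.load('a_top.npz')['p'];df=np.abs(a.astype(int)-p).max(2)
for n,(x,y) in dict(tin=(300,162),jar=(231,167),cup=(142,203),tape=(140,250),knife=(295,215),bottle=(448,190),brush=(430,248)).items(): print(n,(df[y-15:y+15,x-15:x+15]>60).sum())
print(hand_in())"
```

```text
pos [0.5498 0.1806 0.1547] yaw 40.54 tilt [-1.      0.001   0.0025] t 10.0167 F [-0.8  0.6  1.6] w 0.0137
[[[-0.03, -0.03, -0.05, -0.01, 0.02, -0.01]]]
tin 0
jar 0
cup 8
tape 424
knife 0
bottle 0
brush 0
the job is handed in; nothing more can be done
None
```

View pics/k_top.png

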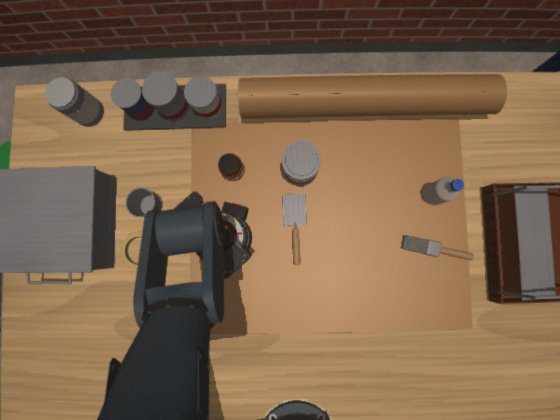

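The lid is on the mill and turned clockwise to the yellow marks, still gripped there. I handed the job in at about 10 s.

- **Seating:** I pushed the lid down until the mill pushed back with 18 N. The tool had then come down to about 154.6 mm, against 155 mm expected with the lid fully home. When I turned the lid, its tabs went under the flange.
- **Halfway position:** The jaws turned 34.5° from the notches, against a target of 34.4°. The wrist picture shows the handle's white line pointing at the yellow mark, with the red mark well clear. By the picture, the mark itself lies about 0.5° further clockwise than the jaws.
- **Holding:** Over the last third of a second the turn drifted by under 0.2°. Outside force on the tool was about 2 N, with a 13.7 mm grip on the 14 mm handle.
- **Other things on the bench:** Comparing the top camera before and after shows the tin, jar, knife, bottle and brush unchanged. The mixing cup area differed by only 8 pixels. The tape roll area differed by 424 pixels because the arm now covers part of it; the part I can see is where it was. I could not check the hidden part, but the arm did not go near it at bench height.

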